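Load the length stop and lock its carriage at the next hole

ROBOT

A 6-joint arm with a two-finger parallel gripper is mounted at the origin on a cart in front of the work surface, level with it; the furniture and walls round the work are solid. World frame = base frame: x ahead of the robot, y to its left, z up, the work surface at z = 0. Lengths are in m, angles in degrees, forces in N, time in s.
With the tool pointing down it reaches from about 0.4 to 0.825 m from the base axis. Payload 7 kg.
Tool frame: the origin (TCP) lies between the finger pads; the fingertips stand 22 mm ahead of it and the grasp point (between the pads) lies 3 mm ahead of it (tcp_to_tips is the distance from the TCP to the fingertips, in m); z points along the fingers, y is the line along which they close (so a half turn about z gives the same grasp; the last joint's range is limited). The gripper opens to 85 mm and grips with 20 to 120 N. Pads are 22 mm wide; open, the fingers measure 114 mm over their backs; the gripper's body (76 mm by 85 mm) begins 54 mm behind the grasp point. The pads swing forward as they close: fully open they stand 13 mm farther back than shut.
Start: joints at [85.72, 20.546, 0.682, 0, -70.136, -16.507], TCP at [0.24, 0.631, 0.253] pointing down, gripper open.
Joint ranges: [-176.03, 176.03], [-82.01, 121.73], [-58.28, 71.71], [-173.87, 95.51], [-174.79, -0.11], [-173.66, 173.66]. Speed limits (degrees/s): [136.94, 136.94, 172.46, 180, 180, 180].

INTERFACE

Orientations are given as [roll, pitch, yaw] about the fixed x, y, z axes, in that order (R = Rz(yaw) Ry(pitch) Rx(roll)).
In Python, from bench import * gives the robot as it stands.
- The arm moves only by the tool jog_arm, never from a script. Its arguments are lists of equal length, an entry for each row: "travel": the shift along the world's x, y, z as a fraction of full scale, a list of three; "twist": the turn, a rotation vector about the world's x, y, z as a fraction of full scale, a list of three; "claw": the opening, from -1 (shut) to 1 (fully open). A call has 1 to 12 rows; each row shifts and turns the commanded pose from where the row before left it; what a row does not reach is not made up. Full scale, the value 1, is 4 cm for a shift and 5 degrees for a turn. A row lasts 1/8 s, in which the tool goes at most 62.5 mm and 10.7 degrees, less where a joint would pass 70% of its speed; a pose out of reach is approached as far as the arm can. A call with a number of a shift or a turn outside -1 to 1 is refused whole. A call with a gripper value outside its range is refused whole. The fingers move at their own pace and stop on an object; "squeeze" is the grip in N (left out, the last holds). Time passes only in rows, so rows that do not move let the fingers close. It gives the time, the measured TCP pose, the force, the opening and the grip force at its end, in the units of the state.
- read_state(): the state, without advancing time (a new reading comes with each control period).
- capture(name): name is "scene" or "top"; returns a dict with "image" (400x640x3 uint8, red, green, blue), "fovy" (degrees; the focal length in pixels is half the picture's height over the tangent of half this angle, whatever the lens; pixels are square), "cx", "cy" (the principal point, pixels), "rvec" (rotation vector, rad) and "tvec" (3), from world to camera coordinates, as OpenCV has them. Camera axes: x right, y down, z forward; pixel columns grow to the right and rows downward; lengths in m; the calibration is good to about 2 mm. A picture is of the moment at which its call begins. There is no depth.
- hand_in(): hands the job in; it is judged then, once.
Trained networks look in the newest picture that a camera, given by its name, has taken for a name from the list of things; names that differ only in an ending like _2 or _b are one class to them, and where a whole thing is asked for, a point or a joint stands for the part that bears it (a point fixed in the world has none). Each returns a list of dicts, best first, with "conf" (0 to 1); they miss things now and then, are a little off and sometimes report something else, mostly with a low value. They report only what shows in the picture. A call takes as long as a camera call. They do not tell look-alikes from the thing itself.
- trace(camera, name): "mask" (400x640 bool, what is visible of it) and "extent" ([left, top, right, bottom] in pixels, round what is visible of it).
The state is a dict: "time_s": time; "joint_pos": joint angles; "qd": joint speeds; "joint_torque": joint torques, N m; "eef_pos": TCP position; "eef_rot": TCP orientation; "wrist_force": force on the tool from outside, world axes, zero at the start; "moment": the same for the moment, N m; "grip_width": finger opening in m; "finger_force": force on a finger pad.
Only numpy, scipy, OpenCV 4.12 (cv2) and the standard library are available. Lean on these libraries where they do the work, as an engineer would, in place of code of your own. Each camera call takes 0.05 s, during which the arm holds its last target. There are 200 camera calls.

TASK

Lift the long thick wooden offcut out of the bin and lay it lengthwise in the bed of the length-stop jig, in line with the stop plate and close to the fence; leave the other offcut in the bin and the other things on the bench alone. Then pull up the carriage's lock plunger, slide the carriage one hole towards the fence so that the piece is trapped between fence and stop plate, and let the pin drop fully home into that hole. Finish while still holding the plunger knob between the fingers, with the pin fully engaged: do not let go of the knob.

Things in the scene. Friction and masses are not known exactly. Their poses are not given: they have to be found in the camera images.
- workpiece: the piece to be loaded: plain rectangular softwood offcut, 50 (x) x 110 (y) x 30 (z) mm, about 0.08 kg, lying in the bin; the longer and thicker of the two offcuts there. Origin: centre of its underside; y along its length, z up
- short_piece: the other offcut in the bin, 60 x 80 x 18 mm, stays there. Origin: centre of its underside; z up
- bin: open wooden bin fixed to the bench, outside 180 (x) x 280 (y) x 45 (z) mm, walls and floor 5 mm. Each offcut lies in one half of its length (either one), roughly along the bin's y, with at least 40 mm free on both long sides. Origin: centre of its underside
- jig: length-stop jig fixed to the bench: plywood board 170 (x) x 320 (y) x 18 mm; origin centre of its underside, y towards the fence, turned only a little from the world's. Along its far edge (x = +50 mm) a 30 mm square aluminium tube, top 48 mm above the bench, with four 11 mm holes 50 mm apart in its top. The bed is the open board on the robot's side of the tube
- fence_face (a point): middle of the fence's face at the board's top: jig x = -40, y = +135, z = 18 mm. The fence is a dark wood block, 60 (x) x 20 (y) mm and 34 mm high, at the +y end of the bed
- stop_face (a point): middle of the lower edge of the stop plate's face, which looks to the fence: jig x = -40 mm, 165 mm from the fence at the start, 115 mm when one hole nearer. The plate (60 mm wide, 12 thick, top 52 mm above the bench) is carried over the bed by the dark steel carriage that rides on the tube (56 x 44 mm, top 59.5 mm above the bench, lock knob on top)
- bed_spot (a point): point on the bed (board's top, 18 mm above the bench) where the centre of the loaded piece's underside finally lies: jig x = -40, y = +77.5 mm, 57.5 mm from the fence's face, midway between fence and stop plate with the carriage one hole on. Axes as the jig: y towards the fence. The stop plate pushes the piece along if it lies short of the fence
- knob: black cylindrical knob of the lock plunger, standing upright on the carriage, 24 mm diameter, 30 mm high; origin: centre of its underside (71 mm above the bench when the pin is home); z up. Free all round; under it is only a 19 mm boss, then the carriage's top 11 mm lower
- plunger (a joint): height of the lock plunger in m: 0 pin fully home in a hole, 0.014 pulled up to its stop. The pin reaches 8 mm into the hole, so from 0.009 up it is clear and the carriage can slide. A spring pulls it down with 4 N at home, 7 N at the top
- carriage (a joint): position of the carriage along the tube in m, growing towards the fence: 0 at the start hole, +0.050 at the next hole towards the fence, -0.050 at the next hole the other way; about 2 N to slide when the pin is clear, locked (some 1.5 mm of play each way) when the pin is in a hole
- block_plane: bystander: metal block plane, 52 x 167 x 56 mm, origin under its centre
- wax_tin: bystander: small round tin, 78 x 77 x 58 mm, origin under its centre
- tape_measure: bystander: yellow and black tape measure, 73 x 83 x 33 mm, origin under its centre
There are look-alikes about, which are no part of the job. There is more than one size of the workpiece; the one meant has the size given above.

How it is judged (in metres and radians):
On the way, in this order (a step that is already met when the one before it is completed fails the run):
1. the long offcut is lifted clear of the bin in the fingers (z of workpiece in the frame of bin above 0.05 m and contact force between the fingers and workpiece above 0.5 N), for 0.1 s.
2. the long offcut lies flat, lengthwise in the jig's bed, between fence and stop plate, let go, with the carriage still locked in its start hole (x of workpiece in the frame of bed_spot between -0.015 and 0.015 m and z of workpiece in the frame of bed_spot between -0.004 and 0.004 m and angle between workpiece's own z axis and vertical below 0.1 rad and y of workpiece in the frame of bed_spot between -0.045 and 0.01 m and angle between the y axis of workpiece and the y axis of bed_spot, either way round below 0.2 rad and contact force between the fingers and workpiece below 0.1 N and value of joint carriage between -0.005 and 0.005 m and value of joint plunger below 0.003 m), for 0.2 s.
3. the plunger is pulled up by the fingers until the pin is clear of the start hole (value of joint plunger above 0.0085 m and contact force between the fingers and knob above 0.5 N and value of joint carriage between -0.012 and 0.012 m), for 0.05 s.
At the end, for the whole second after the job is handed in: Carriage one hole nearer the fence (50 mm, within 4), pin home (plunger under 3 mm), fingers on the knob (over 2 N). Long offcut at rest, flat on the bed, untouched, within 15 mm across and 7 mm along of the bed point and 0.12 rad of its line; short offcut in the bin (value of joint carriage between 0.046 and 0.054 m and value of joint plunger below 0.003 m and contact force between the fingers and knob above 2 N and x of workpiece in the frame of bed_spot between -0.015 and 0.015 m and z of workpiece in the frame of bed_spot between -0.004 and 0.004 m and angle between workpiece's own z axis and vertical below 0.1 rad and y of workpiece in the frame of bed_spot between -0.007 and 0.007 m and angle between the y axis of workpiece and the y axis of bed_spot, either way round below 0.12 rad and linear speed of workpiece below 0.02 m/s and contact force between the fingers and workpiece below 0.1 N and x of short_piece in the frame of bin between -0.09 and 0.09 m and y of short_piece in the frame of bin between -0.14 and 0.14 m and z of short_piece in the frame of bin below 0.03 m); the arm keeps its last pose, push and grip.
It fails at once if the block plane is moved more than 30 mm (distance of block_plane from where it was at the start of the episode above 0.03 m).
It fails at once if the wax tin is moved more than 30 mm (distance of wax_tin from where it was at the start of the episode above 0.03 m).
It fails at once if the tape measure is moved more than 30 mm (distance of tape_measure from where it was at the start of the episode above 0.03 m).
It fails at once if the short offcut is taken out of the bin (z of short_piece in the frame of bin above 0.05 m).
It also fails if it takes over 58 s, if anything falls off the work surface, if the arm or the gripper's body presses on something with over 40 N, if the wrist force passes 120 N, or if a joint passes its speed limit or range.

## Working session

There is one attempt and no reset: what is moved stays moved. The work goes in short steps, Python scripts to look and compute and a tool call to move; the robot and the scene stay as the last step left them, time stands still between calls to the robot, and variables do not carry over. Pictures are saved under pics/ and viewed, at most 10 in all, crops included, and the job is handed in when it is done.

Besides the shell and the picture viewer there is one more tool, called after "Request:" as name(argument=value, ...), one argument or row to a line, values as JSON. jog_arm: Moves the arm, as the interface text tells. Its arguments: {"type":"object","properties":{"travel":{"type":"array","items":{"type":"array","items":{"type":"number","minimum":-1,"maximum":1}}},"twist":{"type":"array","items":{"type":"array","items":{"type":"number","minimum":-1,"maximum":1}}},"claw":{"type":"array","items":{"type":"number"}},"squeeze":{"type":"number"}},"required":["travel","twist","claw"]}

```bash
mkdir -p pics
cat > h.py <<'E'
from bench import *
import numpy as np, cv2
def cam(c):
    f=200/np.tan(np.radians(c["fovy"])/2)
    K=np.array([[f,0,c["cx"]],[0,f,c["cy"]],[0,0,1.]])
    R=cv2.Rodrigues(np.array(c["rvec"],float))[0]
    return K,R,np.array(c["tvec"],float).ravel()
def toplane(c,px,z):
    K,R,t=cam(c); px=np.atleast_2d(px).astype(float)
    d=(R.T@np.linalg.inv(K)@np.c_[px,np.ones(len(px))].T).T
    o=-R.T@t
    return o+d*((z-o[2])/d[:,2])[:,None]
def proj(c,P):
    K,R,t=cam(c); q=(K@(R@np.atleast_2d(P).T+t[:,None])).T
    return q[:,:2]/q[:,2:]
E
python3 - <<'E'
from h import *
for n in ("scene","top"):
    c=capture(n); cv2.imwrite(f"pics/{n}0.png",c["image"][:,:,::-1])
    print(n,c["fovy"],c["cx"],c["cy"],-cam(c)[1].T@cam(c)[2], {k:v for k,v in c.items() if k not in("image",)})
    for o in "workpiece short_piece bin jig knob carriage stop_face block_plane wax_tin tape_measure".split():
        try: print(o,[(round(r["conf"],2),np.round(r["extent"]).tolist()) for r in trace(n,o)])
        except Exception as e: print(o,e)
print(read_state())
E
```

```text
scene 48.639933372277866 315.67179934323997 191.12400473427834 [-0.07158423 -1.3542964   0.74209284] {'fovy': 48.639933372277866, 'cx': 315.67179934323997, 'cy': 191.12400473427834, 'rvec': array([ 1.970725  , -0.44855533,  0.30918334]), 'tvec': array([-0.54773385,  0.13684158,  1.4391688 ])}
workpiece [(0.95, [376.0, 275.0, 404.0, 288.0]), (0.67, [328.0, 234.0, 351.0, 259.0])]
short_piece [(0.58, [321.0, 225.0, 343.0, 243.0])]
bin [(0.92, [296.0, 212.0, 382.0, 278.0])]
jig [(0.83, [238.0, 147.0, 285.0, 180.0])]
knob [(0.4, [276.0, 153.0, 280.0, 163.0])]
carriage [(0.62, [252.0, 152.0, 287.0, 172.0])]
stop_face [(0.76, [247.0, 155.0, 281.0, 174.0]), (0.54, [327.0, 234.0, 353.0, 260.0])]
block_plane [(0.83, [372.0, 215.0, 392.0, 253.0])]
wax_tin []
tape_measure [(0.57, [358.0, 206.0, 376.0, 224.0])]
top 53.87604503103576 320.66681724290714 192.00886227513934 [ 0.39834486 -0.05959332  1.53769169] {'fovy': 53.87604503103576, 'cx': 320.66681724290714, 'cy': 192.00886227513934, 'rvec': array([ 2.17767204, -2.13480825,  0.12688047]), 'tvec': array([-0.0625668 ,  0.58135541,  1.47811942])}

[... 574 characters left out ...]
375.0, 173.0])]
{'time_s': 1.1, 'joint_pos': array([ 8.57213742e+01,  2.05466395e+01,  6.81998946e-01, -1.36669928e-03,
       -7.01360218e+01, -1.65067067e+01]), 'qd': array([ 0.07404559,  0.03574602,  0.02108888,  0.03624412, -0.09459177,
        0.02261781]), 'joint_torque': array([ 1.60003110e-03, -5.82999372e+01,  2.93677855e+01,  6.94200620e+00,
       -4.86663394e-04, -1.55429905e-05]), 'eef_pos': array([0.23953954, 0.63104008, 0.25329509]), 'eef_rot': array([ 1.79999000e+02,  1.04421988e-03, -2.07857969e+01]), 'wrist_force': array([-0.26104422, -0.03919634,  0.18218798]), 'moment': array([-0.02214151,  0.05076439, -0.02743064]), 'finger_force': 0.0, 'grip_width': 0.08522554396715794}
```

Run:
```python
import cv2
a=cv2.imread("pics/top0.png"); b=cv2.imread("pics/scene0.png")
cv2.imwrite("pics/t1.png",cv2.resize(a[130:260,160:360],None,fx=4,fy=4,interpolation=3))
cv2.imwrite("pics/t2.png",cv2.resize(a[130:260,320:480],None,fx=4.6,fy=4.6,interpolation=3))
cv2.imwrite("pics/s1.png",cv2.resize(b[130:300,220:420],None,fx=3.5,fy=3.5,interpolation=3))
```

```text
(no output)
```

View pics/t1.png

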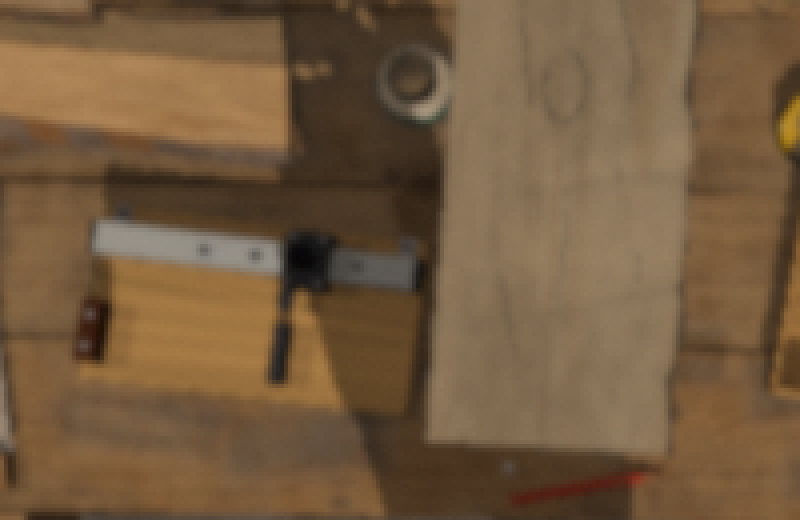

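View pics/t2.png

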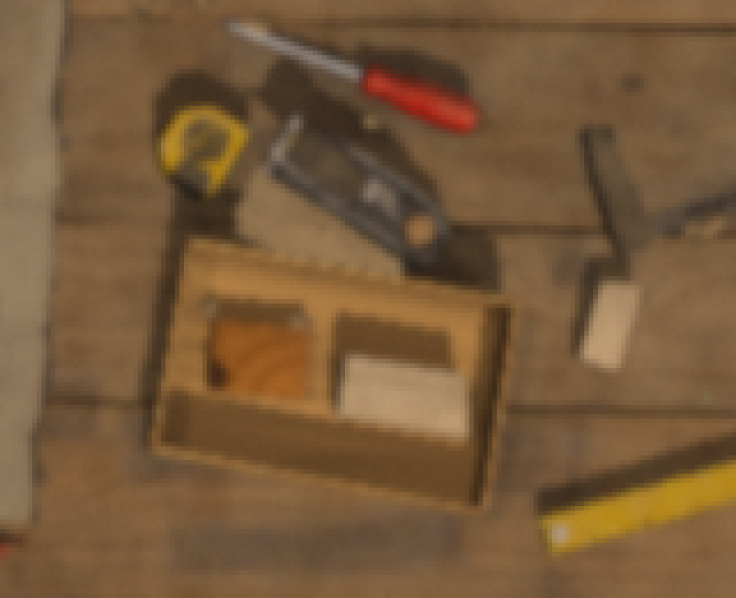

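View pics/s1.png

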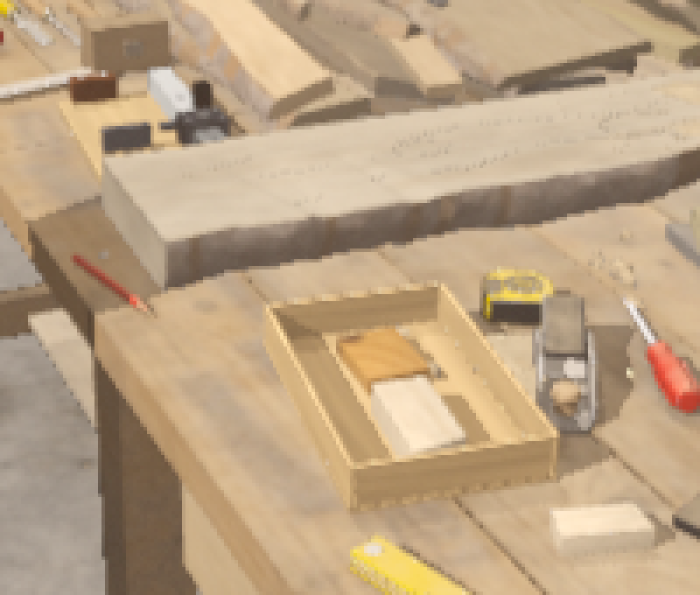

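Top view, crops: the pieces that could be the workpiece are the pale block in the bin (388–421, 208–225), the pale block on the bench (445–461, 192–209) and the orange block in the bin (362–387, 201–218). The pale one in the bin fits: about 29 px ≈ 110 mm long, and thicker than the orange one. A thick plank (x px 267–333) stands between the bin and the jig. The fence is at the left (180–187, 205–220), with two free holes on the fence side.

```bash
cat > fit.py <<'E'
from h import *
from scipy.optimize import minimize
S=6
def hullmask(c,boxes,p):
    """union of convex hulls of boxes [x0,x1,y0,y1,z0,z1] at pose p=(x,y,yaw)"""
    m=np.zeros((400,640),np.float32); cs,sn=np.cos(p[2]),np.sin(p[2])
    big=np.zeros((400*S,640*S),np.uint8)
    for b in boxes:
        P=np.array([[x,y,z] for x in b[:2] for y in b[2:4] for z in b[4:]])
        W=np.c_[p[0]+cs*P[:,0]-sn*P[:,1],p[1]+sn*P[:,0]+cs*P[:,1],P[:,2]]
        q=((proj(c,W)+.5)*S)
        cv2.fillConvexPoly(big,cv2.convexHull(np.round(q*16).astype(np.int32)),1,shift=4)
    return big
def fit(obs,boxes,p0):
    masks=[(c,cv2.resize(m.astype(np.uint8),None,fx=S,fy=S,interpolation=0)) for c,m in obs]
    def cost(p):
        e=0
        for c,M in masks:
            h=hullmask(c,boxes,p); e+=1-(h&M).sum()/max(1,(h|M).sum())
        return e
    best=None
    for dy in(-.1,0,.1):
        q=np.array(p0)+[0,0,dy]
        r=minimize(cost,q,method="Nelder-Mead",options=dict(initial_simplex=q+np.vstack([np.zeros(3),np.diag([.02,.02,.1])]),xatol=2e-4,fatol=1e-4,maxiter=150))
        if best is None or r.fun<best.fun: best=r
    return best.x,best.fun/len(masks)
E
cat > m.py <<'E'
from fit import *
T=capture("top"); tt={n:trace("top",n) for n in("workpiece","short_piece","jig","carriage","knob","bin")}
Sc=capture("scene"); ss={n:trace("scene",n) for n in("workpiece","short_piece","knob","bin")}
for n in tt: print(n,[np.r_[r["conf"],r["extent"]].round(2).tolist() for r in tt[n]], [np.r_[r["conf"],r["extent"]].round(2).tolist() for r in ss.get(n,[])])
def pick(l,lo,hi):
    l=[r for r in l if r["extent"][0]>=lo and r["extent"][2]<=hi]; return l[0]["mask"] if l else None
def go(n,obs,boxes,z):
    obs=[o for o in obs if o[1] is not None]
    if not obs: return print(n,"none")
    ys,xs=np.nonzero(obs[0][1]); g=toplane(obs[0][0],[[xs.mean(),ys.mean()]],z)[0]
    for o in ([obs,[obs[0]],[obs[1]]] if len(obs)>1 else [obs]):
        x,f=fit(o,boxes,[g[0],g[1],0]); print(n,len(o),x[:2].round(4),np.degrees(x[2]).round(1),round(f,3))
    return x
bx=lambda a,b,z0,z1:[[-a/2,a/2,-b/2,b/2,z0,z1]]
go("bin",[(T,pick(tt["bin"],340,440)),(Sc,pick(ss["bin"],280,400))],bx(.18,.28,0,.045),.02)
go("work",[(T,pick(tt["workpiece"],380,430)),(Sc,pick(ss["workpiece"],315,360))],bx(.05,.11,.005,.035),.02)
go("short",[(T,pick(tt["short_piece"],355,395)),(Sc,pick(ss["short_piece"],310,350))],bx(.06,.08,.005,.023),.015)
go("knob",[(T,pick(tt["knob"],200,260)),(Sc,pick(ss["knob"],250,300))],bx(.021,.021,.071,.101),.09)
j=pick(tt["jig"],170,270)
for k in("carriage","knob"):
    q=pick(tt[k],200,260)
    if q is not None: j=j|q
J=[[-.085,.085,-.16,.16,0,.018],[.035,.065,-.16,.16,.018,.048],[-.07,-.01,.135,.155,.018,.052]]
go("jig",[(T,j)],J,.02)
# plank height
px=lambda x,y:[220+x/3.5,130+y/3.5]
a=toplane(Sc,[px(163,285)],0)[0]; print("plank foot",a.round(3))
for z in(.04,.06,.08,.1,.12):
    print(z,(proj(Sc,a+[0,0,z])[0]-[220,130])*3.5)
E
python3 m.py
```

```text
workpiece [[0.71, 390.9, 210.6, 419.4, 225.4], [0.45, 444.5, 189.8, 460.1, 210.2]] [[0.83, 376.7, 276.0, 405.0, 287.3], [0.7, 327.0, 238.7, 352.8, 260.1], [0.51, 359.1, 204.4, 374.5, 221.3], [0.46, 293.4, 213.7, 380.0, 276.2], [0.22, 273.9, 152.4, 279.5, 161.3]]
short_piece [[0.74, 365.4, 200.6, 389.4, 216.2], [0.36, 177.2, 183.2, 265.7, 236.3], [0.35, 353.3, 155.8, 372.2, 173.8]] [[0.73, 316.2, 225.0, 342.3, 240.8]]
jig [[0.9, 178.1, 183.2, 267.4, 236.5]] []
carriage [[0.78, 225.9, 189.0, 243.6, 227.6]] []
knob [[0.41, 377.6, 156.0, 413.9, 189.3], [0.36, 233.6, 193.3, 240.1, 196.5]] []
bin [[0.6, 350.6, 183.4, 432.5, 241.5], [0.46, 233.1, 190.9, 238.6, 199.9]] [[0.82, 295.4, 213.0, 379.7, 279.3], [0.6, 318.4, 220.4, 342.7, 244.0]]
bin 2 [ 0.5128 -0.3243] -9.6 0.217
bin 1 [ 0.5126 -0.3246] -9.5 0.216
bin 1 [ 0.5128 -0.3242] -9.6 0.218
work 2 [ 0.4973 -0.3835] -8.7 0.228
work 1 [ 0.4957 -0.3848] -7.1 0.135
work 1 [ 0.5027 -0.3639] -9.4 0.273
short 2 [ 0.5273 -0.2637] -6.8 0.137
short 1 [ 0.5272 -0.2637] -5.3 0.068
short 1 [ 0.5285 -0.2578] -7.2 0.199
knob 1 [0.563  0.2674] -26.3 0.577
jig 1 [0.5174 0.3266] -5.8 0.022
plank foot [ 0.406 -0.017  0.   ]
0.04 [161.82358888 250.10250724]
0.06 [161.22584705 232.3708734 ]
0.08 [160.62160953 214.44654905]
0.1 [160.01076986 196.32637607]
0.12 [159.39321924 178.00712693]
```

```bash
cat > ov.py <<'E'
from h import *
def box(img,c,b,p,col,o,s):
    P=np.array([[x,y,z] for x in b[:2] for y in b[2:4] for z in b[4:]]); cs,sn=np.cos(p[2]),np.sin(p[2])
    W=np.c_[p[0]+cs*P[:,0]-sn*P[:,1],p[1]+sn*P[:,0]+cs*P[:,1],P[:,2]]
    q=((proj(c,W)+.5-o)*s*16).astype(int)
    for i in range(8):
        for k in(1,2,4):
            if not i&k: cv2.line(img,tuple(map(int,q[i])),tuple(map(int,q[i|k])),col,1,cv2.LINE_AA,4)
def crop(c,x0,y0,w,h,s): return cv2.resize(np.ascontiguousarray(c["image"][y0:y0+h,x0:x0+w,::-1]),None,fx=s,fy=s,interpolation=2),np.array([x0,y0]),s
E
python3 - <<'E'
from ov import *
T=capture("top");S=capture("scene")
r=np.radians
jp=(.5174,.3266,r(-5.8)); wp=(.4957,-.3848,r(-7.1)); sp=(.5273,-.2637,r(-6)); bp=(.5128,-.3243,r(-9.6))
J=[[-.085,.085,-.16,.16,0,.018],[.035,.065,-.16,.16,.018,.048],[-.07,-.01,.135,.155,.018,.052],[-.07,-.01,-.042,-.03,.02,.052]]
G=(0,255,0);Rr=(0,0,255)
rows=[]
def bins(im,c,o,s):
    box(im,c,[-.025,.025,-.055,.055,.005,.035],wp,G,o,s); box(im,c,[-.03,.03,-.04,.04,.005,.023],sp,(255,0,0),o,s); box(im,c,[-.09,.09,-.14,.14,0,.045],bp,Rr,o,s)
def jig(im,c,o,s):
    for b in J: box(im,c,b,jp,G,o,s)
a,o,s=crop(T,170,175,100,66,4);jig(a,T,o,s)
b,o,s=crop(T,345,175,100,66,4);bins(b,T,o,s)
e,o,s=crop(S,222,140,72,50,5.55);jig(e,S,o,s)
d,o,s=crop(S,290,205,100,76,4);bins(d,S,o,s)
f=lambda i:cv2.resize(i,(400,int(i.shape[0]*400/i.shape[1])))
a,b,e,d=map(f,(a,b,e,d))
pad=lambda i:cv2.copyMakeBorder(i,0,304-i.shape[0] if i.shape[0]<=304 else 0,0,0,0)[:290]
cv2.imwrite("pics/ov1.png",np.vstack([np.hstack([pad(a),pad(b)]),np.hstack([pad(e),pad(d)])]))
K=toplane(T,[[237,194.3]],.101)[0]; c_,s_=np.cos(jp[2]),np.sin(jp[2]); d=K[:2]-jp[:2]
print("knob",K,"jig",c_*d[0]+s_*d[1],-s_*d[0]+c_*d[1])
w=np.array([-.04,.0775]); print("bed_spot",jp[0]+c_*w[0]-s_*w[1],jp[1]+s_*w[0]+c_*w[1])
E
```

```text
knob [0.55990377 0.25609848 0.101     ] jig 0.04941080132649709 -0.06584532908332151
bed_spot 0.48543663467852677 0.4077455068215489
```

View pics/ov1.png

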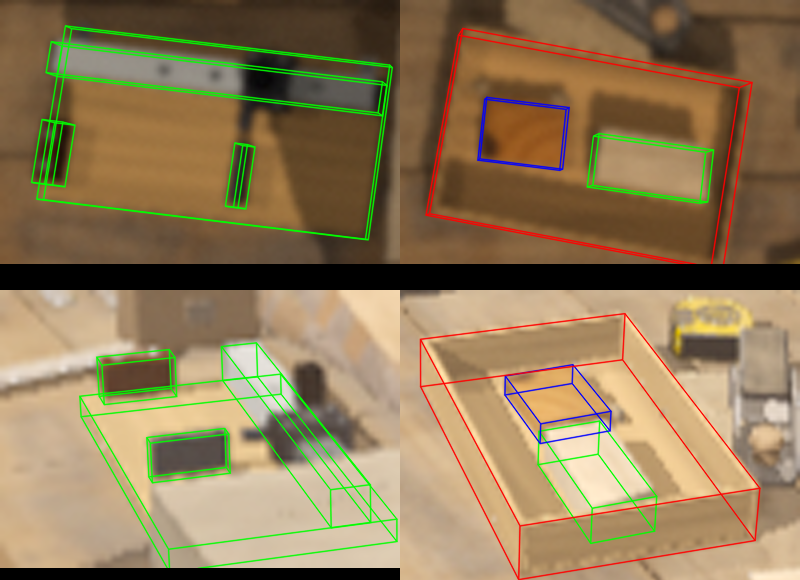

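Request:
jog_arm(
  travel=[
    [1,-1,0],
    [1,-1,0],
    [1,-1,0],
    [1,-1,0],
    [1,-1,0],
    [1,-1,0],
    [1,-1,0],
    [0,-1,0],
    [0,-1,0],
    [0,-1,0],
    [0,-1,0],
    [0,-1,0],
  ],
  twist=[
    [0,0,-1],
    [0,0,-1],
    [0,0,-1],
    [0,0,-1],
    [0,0,-1],
    [0,0,-1],
    [0,0,-1],
    [0,0,-1],
    [0,0,-1],
    [0,0,-1],
    [0,0,-1],
    [0,0,-1],
  ],
  claw=[0.75,0.75,0.75,0.75,0.75,0.75,0.75,0.75,0.75,0.75,0.75,0.75],
  squeeze=40,
)

```text
time_s: 3.3
eef_pos: [0.5195, 0.1498, 0.2535]
eef_rot: [-180.0, 0.0, -80.9]
wrist_force: [1.1, -0.7, 0.1]
grip_width: 0.0746
finger_force: 0.0
```

Request:
jog_arm(
  travel=[
    [-0.05,-1,0],
    [-0.05,-1,0],
    [-0.05,-1,0],
    [-0.05,-1,0],
    [-0.05,-1,0],
    [-0.05,-1,0],
    [-0.05,-1,0],
    [-0.05,-1,0],
    [-0.05,-1,-0.5],
    [-0.05,-1,-0.5],
    [-0.05,-1,-0.5],
    [-0.04,-1,-0.5],
  ],
  twist=[
    [0,0,-1],
    [0,0,-1],
    [0,0,-1],
    [0,0,-0.33],
    [0,0,0],
    [0,0,0],
    [0,0,0],
    [0,0,0],
    [0,0,0],
    [0,0,0],
    [0,0,0],
    [0,0,0],
  ],
  claw=[0.75,0.75,0.75,0.75,0.75,0.75,0.75,0.75,0.75,0.75,0.75,0.75],
)

```text
time_s: 4.8
eef_pos: [0.4959, -0.3303, 0.1729]
eef_rot: [-180.0, -0.0, -97.4]
wrist_force: [1.2, -0.0, -0.7]
grip_width: 0.0747
finger_force: 0.0
```

Request:
jog_arm(
  travel=[
    [0,-0.7,-0.5],
    [0,-0.7,-0.5],
    [0,0,-0.5],
    [0,0,-0.5],
    [0,0,0],
  ],
  twist=[
    [0,0,0],
    [0,0,0],
    [0,0,0],
    [0,0,0],
    [0,0,0],
  ],
  claw=[0.75,0.75,0.75,0.75,0.75],
)

```text
time_s: 5.42
eef_pos: [0.4949, -0.3847, 0.0918]
eef_rot: [179.8, 0.1, -97.5]
wrist_force: [0.7, -0.2, 0.5]
grip_width: 0.0747
finger_force: 0.0
```

Request:
jog_arm(
  travel=[
    [0,0,-0.4],
    [0,0,-0.4],
    [0,0,-0.4],
    [0,0,-0.35],
    [0,0,0],
  ],
  twist=[
    [0,0,0],
    [0,0,0],
    [0,0,0],
    [0,0,0],
    [0,0,0],
  ],
  claw=[0.75,0.75,0.75,0.75,0.75],
)

```text
time_s: 6.05
eef_pos: [0.4951, -0.3846, 0.0297]
eef_rot: [179.9, 0.0, -97.4]
wrist_force: [0.6, 0.2, 0.3]
grip_width: 0.0749
finger_force: 0.0
```

Request:
jog_arm(
  travel=[
    [0,0,0],
    [0,0,0],
    [0,0,0],
    [0,0,0],
    [0,0,0],
    [0,0,0],
  ],
  twist=[
    [0,0,0],
    [0,0,0],
    [0,0,0],
    [0,0,0],
    [0,0,0],
    [0,0,0],
  ],
  claw=[-0.5,-0.5,-0.5,-0.5,-0.5,-0.5],
  squeeze=30,
)

```text
time_s: 6.8
eef_pos: [0.4965, -0.3852, 0.0321]
eef_rot: [-179.9, -0.0, -97.4]
wrist_force: [-0.3, 0.8, 6.2]
grip_width: 0.0498
finger_force: 32.5
```

Request:
jog_arm(
  travel=[
    [0,0,0.3],
    [0,0,0.6],
    [0,0,1],
    [0,0,1],
    [0,0,1],
    [0,0,0.5],
    [0,0,0],
  ],
  twist=[
    [0,0,0],
    [0,0,0],
    [0,0,0],
    [0,0,0],
    [0,0,0],
    [0,0,0],
    [0,0,0],
  ],
  claw=[-0.5,-0.5,-0.5,-0.5,-0.5,-0.5,-0.5],
)

```text
time_s: 7.68
eef_pos: [0.4965, -0.3853, 0.2096]
eef_rot: [-179.8, -0.1, -97.4]
wrist_force: [0.4, 0.4, -1.5]
grip_width: 0.0495
finger_force: 31.7
```

Run:
```python
from ov import *
T=capture("top");S=capture("scene")
a,_,_=crop(T,345,165,100,75,4);b,_,_=crop(S,290,190,100,75,4)
cv2.imwrite("pics/lift.png",np.hstack([a,b]))
```

```text
(no output)
```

View pics/lift.png

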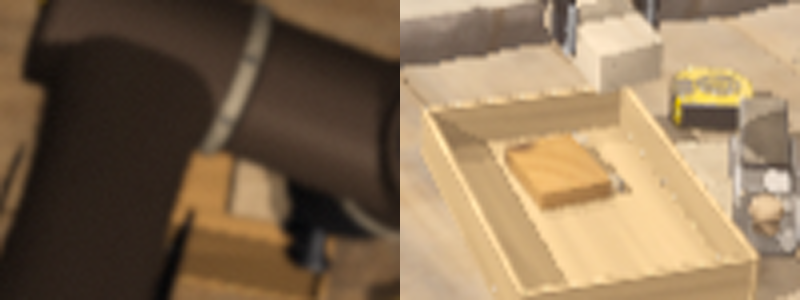

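The piece hangs level in the fingers, clear of the bin (scene crop 575–660, 10–90), and the orange offcut is still in the bin.

Request:
jog_arm(
  travel=[
    [-0.01,0.6,0],
    [-0.01,1,0],
    [-0.01,1,0],
    [-0.01,1,0],
    [-0.01,1,0],
    [-0.01,1,0],
    [-0.01,1,0],
    [-0.01,1,0],
    [-0.01,1,0],
    [-0.01,1,0],
    [-0.01,1,0],
    [-0.01,1,0],
  ],
  twist=[
    [0,0,0.32],
    [0,0,0],
    [0,0,0],
    [0,0,0],
    [0,0,0],
    [0,0,0],
    [0,0,0],
    [0,0,0],
    [0,0,0],
    [0,0,0],
    [0,0,0],
    [0,0,0],
  ],
  claw=[-0.5,-0.5,-0.5,-0.5,-0.5,-0.5,-0.5,-0.5,-0.5,-0.5,-0.5,-0.5],
)

```text
time_s: 9.28
eef_pos: [0.4902, 0.08, 0.206]
eef_rot: [179.9, -0.1, -95.8]
wrist_force: [0.4, -0.4, -0.5]
grip_width: 0.0498
finger_force: 31.7
```

Request:
jog_arm(
  travel=[
    [-0.02,1,0],
    [-0.02,1,0],
    [-0.02,1,0],
    [-0.02,1,0],
    [-0.02,1,0],
    [-0.02,1,0],
    [-0.02,1,0],
    [0,0.7,-0.6],
    [0,0.4,-0.6],
    [0,0,-0.6],
    [0,0,-0.6],
    [0,0,0],
  ],
  twist=[
    [0,0,0],
    [0,0,0],
    [0,0,0],
    [0,0,0],
    [0,0,0],
    [0,0,0],
    [0,0,0],
    [0,0,0],
    [0,0,0],
    [0,0,0],
    [0,0,0],
    [0,0,0],
  ],
  claw=[-0.5,-0.5,-0.5,-0.5,-0.5,-0.5,-0.5,-0.5,-0.5,-0.5,-0.5,-0.5],
)

```text
time_s: 10.78
eef_pos: [0.4841, 0.4013, 0.108]
eef_rot: [179.8, -0.3, -95.9]
wrist_force: [0.3, -0.4, -0.6]
grip_width: 0.0495
finger_force: 31.7
```

Run:
```python
from fit import *
S=capture("scene"); w=trace("scene","workpiece"); print([np.r_[r["conf"],r["extent"]].round(2).tolist() for r in w])
s=read_state(); print(s["eef_pos"],s["eef_rot"])
from ov import *
zb=s["eef_pos"][2]-.027
im,o,k=crop(S,200,100,110,90,5)
box(im,S,[-.025,.025,-.055,.055,zb,zb+.03],(s["eef_pos"][0],s["eef_pos"][1],np.radians(s["eef_rot"][2]+90)),(0,255,0),o,k)
cv2.imwrite("pics/held.png",im)
```

```text
[[0.62, 379.5, 276.1, 406.3, 289.6], [0.43, 243.9, 138.4, 257.7, 154.9]]
[0.48554625 0.40276729 0.11099089] [ 1.79976296e+02 -7.79655889e-02 -9.58282817e+01]
```

View pics/held.png

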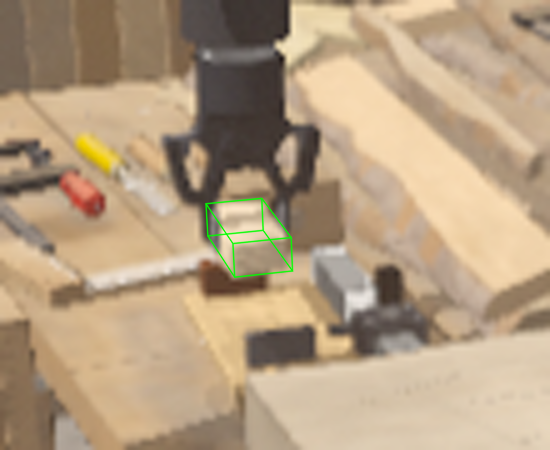

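The held piece matches the projected box at the tool pose to within 1 px, so the grasp is centred. Lowering it onto the bed.

Request:
jog_arm(
  travel=[
    [-0.02,-0.05,-0.4],
    [0,0,-0.4],
    [0,0,-0.4],
    [0,0,-0.3],
    [0,0,-0.1],
    [0,0,0],
    [0,0,0],
  ],
  twist=[
    [0,0,0],
    [0,0,0],
    [0,0,0],
    [0,0,0],
    [0,0,0],
    [0,0,0],
    [0,0,0],
  ],
  claw=[-0.5,-0.5,-0.5,-0.5,-0.5,-0.5,-0.5],
)

```text
time_s: 11.75
eef_pos: [0.485, 0.4014, 0.0478]
eef_rot: [-180.0, 0.0, -95.8]
wrist_force: [0.3, 0.2, -1.1]
grip_width: 0.0494
finger_force: 31.7
```

Request:
jog_arm(
  travel=[
    [0,0,-0.05],
    [0,0,-0.03],
    [0,0,0],
  ],
  twist=[
    [0,0,0],
    [0,0,0],
    [0,0,0],
  ],
  claw=[-0.5,-0.5,-0.5],
)

```text
time_s: 12.12
eef_pos: [0.4849, 0.4013, 0.0451]
eef_rot: [-180.0, 0.0, -95.8]
wrist_force: [-2.9, -0.8, 5.8]
grip_width: 0.0494
finger_force: 32.4
```

Touching down (about 6 N). Opening a bit and rising.

Request:
jog_arm(
  travel=[
    [0,0,0],
    [0,0,0],
    [0,0,0],
    [0,0,0],
    [0,0,0.2],
    [0,0,0.5],
    [0,0,1],
    [0,0,1],
    [0,0,0.3],
    [0,0,0],
  ],
  twist=[
    [0,0,0],
    [0,0,0],
    [0,0,0],
    [0,0,0],
    [0,0,0],
    [0,0,0],
    [0,0,0],
    [0,0,0],
    [0,0,0],
    [0,0,0],
  ],
  claw=[0.7,0.7,0.7,0.7,0.7,0.7,0.7,0.7,0.7,0.7],
)

```text
time_s: 13.38
eef_pos: [0.4849, 0.4013, 0.1652]
eef_rot: [-179.9, 0.1, -95.8]
wrist_force: [0.6, 1.0, -0.7]
grip_width: 0.0726
finger_force: 0.0
```

Run:
```python
from ov import *
S=capture("scene");T=capture("top")
jp=np.array([.5174,.3266,np.radians(-5.8)]);c,s=np.cos(jp[2]),np.sin(jp[2])
px=np.array([[204,250],[254,256],[355,267]])/4.+[160,130]
for P in toplane(T,px-.5,.048): d=P[:2]-jp[:2]; print("hole jig",(c*d[0]+s*d[1]).round(4),(-s*d[0]+c*d[1]).round(4))
w=lambda x,y:(jp[0]+c*x-s*y,jp[1]+s*x+c*y,jp[2])
k=w(.05,-.066); print("knob world",k)
im0=cv2.imread("pics/top0.png")[:,:,::-1]; T0=dict(T,image=im0); S0=dict(S,image=cv2.imread("pics/scene0.png")[:,:,::-1])
out=[]
for cc,x0,y0 in((T0,212,180),(S0,245,145),(S,225,145)):
    im,o,z=crop(cc,x0,y0,50,36,8)
    if cc is S: box(im,cc,[-.025,.025,-.055,.055,.018,.048],(.4849,.4013,np.radians(-5.8)),(0,255,0),o,z)
    else:
        box(im,cc,[-.012,.012,-.012,.012,.071,.101],k,(0,255,0),o,z); box(im,cc,[-.028,.028,-.022,.022,.048,.0595],k,(0,0,255),o,z)
    out.append(im)
out.append(np.zeros_like(im))
cv2.imwrite("pics/knob.png",np.vstack([np.hstack(out[:2]),np.hstack(out[2:])]))
```

```text
hole jig 0.0507 0.0481
hole jig 0.0508 -0.0002
hole jig 0.0519 -0.0973
knob world (np.float64(0.560474319827365), np.float64(0.2558850583581527), np.float64(-0.10122909661567112))
```

View pics/knob.png

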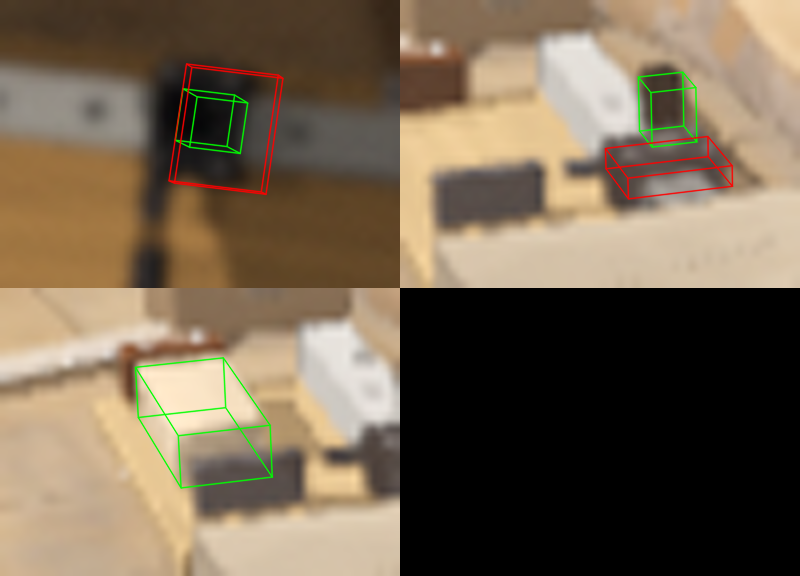

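Run:
```python
from ov import *
S=capture("scene");T=capture("top")
out=[]
for n,cc,x0,y0 in(("top",T,212,180),("scene",S,245,145)):
    c0=dict(cc,image=cv2.imread(f"pics/{n}0.png")[:,:,::-1])
    k=(.5621,.2718,np.radians(-5.8))
    im,o,z=crop(c0,x0,y0,50,36,8)
    box(im,cc,[-.012,.012,-.012,.012,.071,.101],k,(0,255,0),o,z); box(im,cc,[-.028,.028,-.022,.022,.048,.0595],k,(0,0,255),o,z)
    out.append(np.clip(im.astype(float)*1.6,0,255).astype(np.uint8))
cv2.imwrite("pics/knob2.png",np.hstack(out))
```

```text
(no output)
```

View pics/knob2.png

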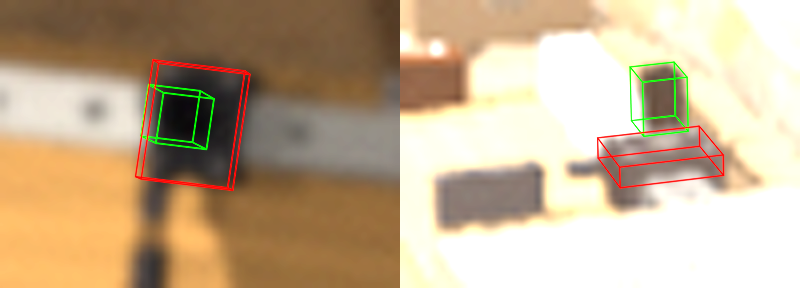

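Run:
```python
from h import *
T=capture("top");S=capture("scene")
t=cv2.imread("pics/top0.png").max(2); s=cv2.imread("pics/scene0.png").max(2)
print(t[186:206,228:248]); print(s[150:166,270:286])
for k in((.5621,.2718),(.5621,.2678)): print(k,proj(T,[[*k,.101],[*k,.071]]).round(2).tolist(),proj(S,[[*k,.101],[*k,.071]]).round(2).tolist())
```

```text
[[ 79  77  76  77  71  67  67  68  69  69  68  70  72  73  75  73  73  75
   72  71]
 [ 84  83  80  74  66  60  58  57  55  56  56  60  68  69  68  72  74  75
   73  73]
 [ 87  86  77  67  59  53  46  40  39  40  44  49  55  57  57  62  69  76
   77  76]
 [ 97  90  76  60  51  45  36  30  28  28  32  39  49  48  43  47  60  72
   78  82]
 [116 100  80  56  38  31  26  22  21  23  25  34  42  40  31  35  51  65
   75  79]
 [133 109  81  52  28  18  15  15  16  19  24  27  29  31  29  40  53  65
   71  74]
 [137 111  81  48  23  12   9  10  10  13  19  21  24  25  35  52  64  74
   75  76]
 [140 113  80  44  19  10   8  10   8  11  18  20  22  26  41  60  72  79
   78  79]
 [144 123  85  45  18  12   7  10   9  10  12  18  20  28  44  64  74  76
   78  79]
 [148 130  91  46  20  11   8   8   8   9  14  19  24  30  49  65  73  76
   76  75]
 [146 132  91  46  24  15  10  10  10  11  16  22  22  32  52  67  73  75
   76  73]
 [139 125  87  45  25  20  18  17  17  17  20  21  24  35  55  69  74  75
   77  77]
 [131 112  78  46  30  26  22  23  23  24  25  27  27  37  58  70  75  77
   77 
[... 1153 characters left out ...]
5 200 114  69  70  68  71 100 144 181 197 199 198]
 [227 227 227 226 201 114  71  70  71  69 101 136 149 180 198 199]
 [222 227 228 222 202 136  82  76  84  81 106 130 137 148 183 202]
 [200 205 209 190 182 146 108 106 113 108 107 125 113 135 148 197]
 [153 120 133 105  97 104 117 130 129 121 101  95  97 114 134 180]
 [120  92  97 111 105 100 109 115 119 104  95  94 100 118 108 127]
 [101  83  94 117 111  97  92  92  91  90  86  87  91  97  94 104]
 [ 84  78  88  87  90  93  91  90  89  86  86  84  82  83  86 107]]
(0.5621, 0.2718) [[232.77, 193.62], [234.56, 194.56]] [[276.75, 153.45], [276.9, 160.18]]
(0.5621, 0.2678) [[233.85, 193.64], [235.63, 194.58]] [[277.11, 153.76], [277.25, 160.5]]
```

Request:
jog_arm(
  travel=[
    [0.2,-0.3,0],
    [0.2,-0.3,0],
    [0.2,-0.3,0],
    [0.2,-0.3,0],
    [0.2,-0.3,0],
    [0.2,-0.3,0],
    [0.2,-0.3,0],
    [0.2,-0.3,0],
    [0.2,-0.3,0],
    [0.15,-0.3,0],
    [0,-0.3,0],
    [0,-0.03,0],
  ],
  twist=[
    [0,0,1],
    [0,0,1],
    [0,0,1],
    [0,0,1],
    [0,0,1],
    [0,0,1],
    [0,0,1],
    [0,0,1],
    [0,0,1],
    [0,0,1],
    [0,0,1],
    [0,0,1],
  ],
  claw=[0.4,0.4,0.4,0.4,0.4,0.4,0.4,0.4,0.4,0.4,0.4,0.4],
)

```text
time_s: 15.18
eef_pos: [0.5626, 0.2669, 0.1633]
eef_rot: [179.9, 0.0, -35.7]
wrist_force: [0.2, 0.8, 0.6]
grip_width: 0.0599
finger_force: 0.0
```

Request:
jog_arm(
  travel=[
    [0,0,0],
    [0,0,0],
    [0,0,0],
    [0,0,0],
    [0,0,0],
    [0,0,0],
    [0,0,0],
    [0,0,0],
  ],
  twist=[
    [0,0,1],
    [0,0,1],
    [0,0,1],
    [0,0,1],
    [0,0,1],
    [0,0,1],
    [0,0,0],
    [0,0,0],
  ],
  claw=[0.2,0.2,0.2,0.2,0.2,0.2,0.2,0.2],
)

```text
time_s: 16.18
eef_pos: [0.5627, 0.2678, 0.1637]
eef_rot: [180.0, 0.0, -5.9]
wrist_force: [-0.1, 1.1, 0.3]
grip_width: 0.0514
finger_force: 0.0
```

Request:
jog_arm(
  travel=[
    [0,0,-0.4],
    [0,0,-0.4],
    [0,0,-0.4],
    [0,0,-0.3],
    [0,0,-0.2],
    [0,0,-0.1],
    [0,0,0],
  ],
  twist=[
    [0,0,0],
    [0,0,0],
    [0,0,0],
    [0,0,0],
    [0,0,0],
    [0,0,0],
    [0,0,0],
  ],
  claw=[0.2,0.2,0.2,0.2,0.2,0.2,0.2],
)

```text
time_s: 17.05
eef_pos: [0.5628, 0.2679, 0.092]
eef_rot: [180.0, 0.0, -5.8]
wrist_force: [-0.2, 0.2, 0.1]
grip_width: 0.0511
finger_force: 0.0
```

Request:
jog_arm(
  travel=[
    [0,0,0],
    [0,0,0],
    [0,0,0],
    [0,0,0],
    [0,0,0],
    [0,0,0],
    [0,0,0],
  ],
  twist=[
    [0,0,0],
    [0,0,0],
    [0,0,0],
    [0,0,0],
    [0,0,0],
    [0,0,0],
    [0,0,0],
  ],
  claw=[-1,-1,-1,-1,-1,-1,-1],
  squeeze=40,
)

```text
time_s: 17.92
eef_pos: [0.5631, 0.2681, 0.0928]
eef_rot: [-180.0, -0.1, -5.8]
wrist_force: [-1.6, 0.1, 5.4]
grip_width: 0.0232
finger_force: 39.4
```

Request:
jog_arm(
  travel=[
    [0,0,0.08],
    [0,0,0.1],
    [0,0,0.1],
    [0,0,0.05],
    [0,0,0],
  ],
  twist=[
    [0,0,0],
    [0,0,0],
    [0,0,0],
    [0,0,0],
    [0,0,0],
  ],
  claw=[-1,-1,-1,-1,-1],
)

```text
time_s: 18.55
eef_pos: [0.5628, 0.2679, 0.1053]
eef_rot: [-180.0, -0.0, -5.8]
wrist_force: [3.8, 1.7, -5.4]
grip_width: 0.0224
finger_force: 39.5
```

Request:
jog_arm(
  travel=[
    [0.01,0.12,0],
    [0.01,0.12,0],
    [0.01,0.12,0],
    [0.02,0.13,0],
    [0.01,0.13,0],
    [0.01,0.12,0],
    [0.01,0.13,0],
    [0.02,0.13,0],
    [0.01,0.12,0],
    [0.01,0.12,0],
    [0,0,0],
    [0,0,0],
  ],
  twist=[
    [0,0,0],
    [0,0,0],
    [0,0,0],
    [0,0,0],
    [0,0,0],
    [0,0,0],
    [0,0,0],
    [0,0,0],
    [0,0,0],
    [0,0,0],
    [0,0,0],
    [0,0,0],
  ],
  claw=[-1,-1,-1,-1,-1,-1,-1,-1,-1,-1,-1,-1],
)

```text
time_s: 20.05
eef_pos: [0.5677, 0.3167, 0.1049]
eef_rot: [179.9, 0.0, -5.8]
wrist_force: [4.7, -0.7, -7.0]
grip_width: 0.0228
finger_force: 39.6
```

Request:
jog_arm(
  travel=[
    [0,0.02,0],
    [0,0.01,0],
    [0,0,-0.08],
    [0,0,-0.1],
    [0,0,-0.1],
    [0,0,-0.05],
    [0,0,0],
  ],
  twist=[
    [0,0,0],
    [0,0,0],
    [0,0,0],
    [0,0,0],
    [0,0,0],
    [0,0,0],
    [0,0,0],
  ],
  claw=[-1,-1,-1,-1,-1,-1,-1],
)

```text
time_s: 20.92
eef_pos: [0.5679, 0.318, 0.0929]
eef_rot: [180.0, -0.0, -5.8]
wrist_force: [3.7, -2.9, 2.0]
grip_width: 0.0225
finger_force: 40.5
```

Request:
jog_arm(
  travel=[
    [0,0,-0.03],
    [0,0,0],
    [0,0,0],
  ],
  twist=[
    [0,0,0],
    [0,0,0],
    [0,0,0],
  ],
  claw=[-1,-1,-1],
)

```text
time_s: 21.3
eef_pos: [0.5681, 0.3188, 0.0928]
eef_rot: [-180.0, -0.1, -5.8]
wrist_force: [0.0, -1.9, 9.3]
grip_width: 0.023
finger_force: 41.2
```

Run:
```python
from ov import *
S=capture("scene");T=capture("top"); s=read_state(); print(s["eef_pos"],s["wrist_force"])
jp=(.5174,.3226,np.radians(-5.8)); c,n=np.cos(jp[2]),np.sin(jp[2])
out=[]
for cc,x0,y0 in((S,225,130),(T,175,178)):
    im,o,z=crop(cc,x0,y0,70,60,5.7)
    if cc is S:
      box(im,cc,[-.065,-.015,.0225,.1325,.018,.048],jp,(0,255,0),o,z); box(im,cc,[-.07,-.01,.008,.02,.02,.052],jp,(0,0,255),o,z)
    out.append(im)
cv2.imwrite("pics/end.png",np.hstack(out))
```

```text
[0.56812707 0.31880139 0.09280324] [ 0.56218612 -3.20778516  8.39482342]
```

View pics/end.png

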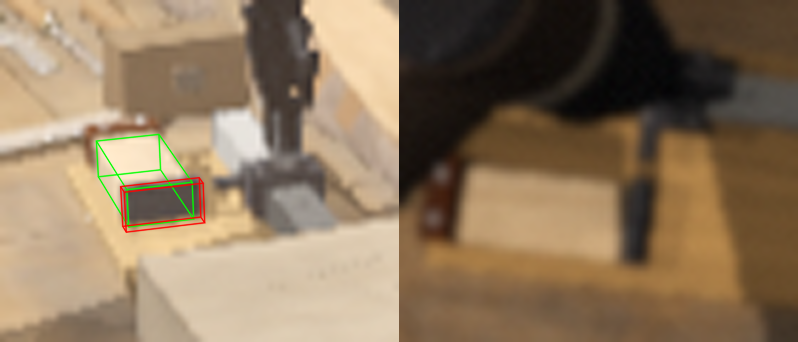

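The piece lies trapped between the fence (right half, 430–455) and the stop plate (x ≈ 625). The tool stops hard at z = 0.0928, the same height as when the knob was gripped with the pin home, and the carriage has moved 50 mm.

```bash
python3 -c "
from bench import *
print(hand_in())"
```

```text
the job is handed in; nothing more can be done
None
```

I've handed the job in, without a verdict returned: the long offcut is trapped between fence and stop plate, the carriage is one hole (about 50 mm) nearer the fence with the pin home by tool height, and the knob is still held at about 41 N.

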